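Empty the polishing-ball pan into the funnel jar

ROBOT

A 7-joint arm with a two-finger parallel gripper is mounted at the origin on the work surface. World frame = base frame: x ahead of the robot, y to its left, z up, the work surface at z = 0. Lengths are in m, angles in degrees, forces in N, time in s.
With the tool pointing down it reaches from about 0.425 to 1.025 m from the base axis. Payload 9.4 kg.
Tool frame: the origin (TCP) lies on the centre line of the jaws, within the pads' length; the fingertips stand 17 mm ahead of it and the grasp point (between the pads) lies 2 mm behind it; z points along the fingers, y is the line along which they close (so a half turn about z gives the same grasp; the last joint's range is limited). The gripper opens to 85 mm and grips with 20 to 120 N. Pads are 22 mm wide; open, the fingers measure 114 mm over their backs; the gripper's body (76 mm by 85 mm) begins 54 mm behind the grasp point. The pads swing forward as they close: fully open they stand 13 mm farther back than shut.
Start: joints at [72.611, 34.337, -0.143, 91.639, 0.103, 54.024, -4.572], TCP at [0.163, -0.706, 0.225] pointing down, gripper open.
Joint ranges: [-147.43, 147.43], [-19.82, 112.94], [-74.19, 73.91], [6.32, 146.72], [-59.91, 239.91], [6.04, 106.73], [-150.56, 150.56]. Speed limits (degrees/s): [127.2, 127.2, 172.46, 172.46, 180, 180, 180].

INTERFACE

Orientations are given as [roll, pitch, yaw] about the fixed x, y, z axes, in that order (R = Rz(yaw) Ry(pitch) Rx(roll)).
In Python, from rig import arm gives the robot as it stands. The module is installed in compiled form; this text tells all that it offers. Calls block until the motion is done:
- arm.move_pose(position, orientation): joint-space move of the TCP to a pose.
- arm.movel(position, ori=None, velocity=0.15): straight line of the TCP; ori=None keeps the orientation; velocity is the mean speed in m/s.
- arm.move_joints(angles): joint-space move.
- arm.command_gripper(opening): finger opening in m; the grip force is fixed at half the most; returns when the fingers have stopped.
- arm.dwell(seconds).
- arm.solve_ik(position, orientation): joint angles nearest the present ones, or None.
- arm.read_state(): the state.
- arm.camera(name): name is "scene" or "top"; returns (picture, depth): 420x560x3 uint8, red, green, blue; 420x560 float32, m along the optical axis (not along the pixel's ray), 0 where there is no reading.
- arm.camera_params(name): a dict with "vertical_fov" (degrees; the focal length in pixels is half the picture's height over the tangent of half this angle, whatever the lens; pixels are square), "cx", "cy" (the principal point, pixels), "T" (4x4, takes a point from camera to world coordinates). Camera axes: x right, y up, looking along -z (the intrinsics and any distortion apply to the point x, -y, -z); pixel columns grow to the right and rows downward; lengths in m; the calibration is good to about 2 mm. A picture is of the moment at which its call begins. camera_params takes no time and is no camera call.
A pose or a line that the arm cannot do raises arm.PlanningError and nothing moves.
- arm.close_job(): hands the job in; it is judged then, once.
The state is a dict: "t": time; "qpos": joint angles; "qvel": joint speeds; "effort": joint torques, N m; "eef_pos": TCP position; "eef_rot": TCP orientation; "contact_force": force on the tool from outside, world axes, zero at the start; "ft_torque": the same for the moment, N m; "grip_width": finger opening in m; "gripper_force": force on a finger pad.
Only numpy, scipy, OpenCV 4.12 (cv2) and the standard library are available. Lean on these libraries where they do the work, as an engineer would, in place of code of your own. Each camera call takes 0.05 s, during which the arm holds its last target. There are 200 camera calls.

TASK

Lift the steel pan by its handle off the aluminium stand, pour all five polishing balls through the funnel into the jar without spilling any, then set the empty pan down gently, upright, with its bottom wholly on the round cork pad, and let go. Do not disturb the other things on the bench.

Things in the scene. Friction and masses are not known exactly. Their poses are not given: they have to be found in the camera images.
- pan: open steel pan, round, flaring from 68 mm across at the flat bottom to 136 mm at the rim, 30 mm tall, walls 3 mm thick, sloping 41 degrees from level; about 0.3 kg; holds the five balls at first. Origin: centre of the underside; z up, +x along its level handle, which starts pointing roughly away from the robot. The lip farthest from the handle is at (-68, 0, 30) mm
- pan_grip (a point): a point in the middle of the pan's straight wooden handle, at (108, 0, 30) mm in the pan's frame, axes as the pan's. The handle is a bar 14 mm wide (y), 16 mm tall (z), from 62 to 154 mm out from the pan's centre
- stand: fixed aluminium stand, a round pedestal 100 mm across; its top is 58 mm above the bench, with a raised rim 6 mm high and 84 mm across inside, in which the pan's bottom sits. Origin: centre of its foot on the bench
- jar: fixed narrow clear jar (50 mm inside, 66 mm tall, floor 10 mm above the bench) on a dark 90 mm foot, with a wide steel funnel standing in its mouth: funnel rim 150 mm across outside, 115 mm above the bench; neck 37 mm inside, from 58 to 72 mm above the bench. Origin: centre of the foot on the bench, z up along the axis
- jar_mouth (a point): centre of the funnel's rim, 115 mm above the bench on the jar's axis
- pad: round cork pad lying on the bench, fixed, 120 mm across, 4 mm thick; origin: centre of its underside
- ball0_center (a point): white ceramic polishing ball, 16 mm across, 13 g; its centre. One of five alike, which roll freely
- ball1_center (a point): white ceramic polishing ball, 16 mm across, 13 g; its centre. One of five alike, which roll freely
- ball2_center (a point): white ceramic polishing ball, 16 mm across, 13 g; its centre. One of five alike, which roll freely
- ball3_center (a point): white ceramic polishing ball, 16 mm across, 13 g; its centre. One of five alike, which roll freely
- ball4_center (a point): white ceramic polishing ball, 16 mm across, 13 g; its centre. One of five alike, which roll freely
- loupe: bystander: grey eye loupe, 36 mm across, 34 mm tall; origin at its underside; loose
- tin: bystander: flat aluminium tin, 56 mm across, 30 mm tall; origin at its underside; loose
- holder: bystander: small brass movement holder, 36 mm across, 21 mm tall; origin at its underside; loose
- oil: bystander: amber oil bottle, 34 mm across, 62 mm tall; origin at its underside; loose
- tweezers: bystander: steel tweezers lying flat, 130 mm long, 8 mm tall; origin near the middle; loose
- driver: bystander: screwdriver lying flat, 130 mm long; origin at its underside; loose
- sparejar: bystander: small closed jar, 48 mm across, 50 mm tall; origin at its underside; loose
Things that resemble listed ones, but are neither listed nor needed, are in the scene too. What is shaped like the stand but orange or red is not meant.

How it is judged (in metres and radians):
On the way, in this order (a step that is already met when the one before it is completed fails the run):
1. the pan is lifted at least 30 mm off the stand with all five balls in it (height (world z) of pan above 0.088 m and distance between each of ball0_center, ball1_center, ball2_center, ball3_center, ball4_center and pan below 0.068 m), for 0.2 s.
2. all five balls are in the jar, below the funnel, while the pan is still off the stand and the pad (horizontal distance between each of ball0_center, ball1_center, ball2_center, ball3_center, ball4_center and jar below 0.03 m and height (world z) of each of ball0_center, ball1_center, ball2_center, ball3_center, ball4_center below 0.058 m and height (world z) of pan above 0.03 m and horizontal distance between pan and stand above 0.03 m), for 0.2 s.
At the end, for the whole second after the job is handed in: All five balls are in the jar (within 30 mm of its axis and centres below 58 mm above the bench); the pan stands still and upright (within 0.1 rad) on the cork pad, its centre within 28 mm of the pad's centre and its underside no more than 9 mm above the bench, released (horizontal distance between each of ball0_center, ball1_center, ball2_center, ball3_center, ball4_center and jar below 0.03 m and height (world z) of each of ball0_center, ball1_center, ball2_center, ball3_center, ball4_center below 0.058 m and horizontal distance between pan and pad below 0.028 m and height (world z) of pan below 0.009 m and angle between pan's own z axis and vertical below 0.1 rad and linear speed of pan below 0.02 m/s and angular speed of pan below 0.1 rad/s); the robot touches nothing.
It fails at once if a bystander is moved by more than 30 mm (distance of any of loupe, tin, holder, oil, tweezers, driver, sparejar from where it was at the start of the episode above 0.03 m).
It fails at once if the pan is dropped or slammed onto the pad (touches it at more than 0.45 m/s) (contact force between pan and pad above 0.5 N and linear speed of pan above 0.45 m/s).
It also fails if it takes over 62 s, if anything falls off the work surface, if the arm or the gripper's body presses on something with over 40 N, if the wrist force passes 120 N, or if a joint passes its speed limit or range.

## Working session

There is one attempt and no reset: what is moved stays moved. The work goes in short steps, each a Python script; the robot and the scene stay as the last script left them, time stands still between calls to the robot, and variables do not carry over. Pictures are saved under pics/ and viewed, at most 13 in all, crops included, and the job is handed in when it is done.

```bash
mkdir -p pics; python3 - <<'E'
from rig import arm
import cv2,numpy as np
for n in("top","scene"):
    p,d=arm.camera(n); cv2.imwrite(f"pics/{n}0.png",p[...,::-1]); np.savez(f"{n}0.npz",p=p,d=d)
    c=arm.camera_params(n); print(n,c)
s=arm.read_state(); print({k:np.round(v,3) for k,v in s.items()})
E
```

```text
top {'vertical_fov': 52.309902932039186, 'cx': 278.81711482810016, 'cy': 211.3942851132928, 'T': array([[ 0.01406013,  0.9843704 , -0.17554834,  0.30599935],
       [-0.99989919,  0.01349434, -0.00441638,  0.0640005 ],
       [-0.00197844,  0.17559274,  0.98446091,  1.14686217],
       [ 0.        ,  0.        ,  0.        ,  1.        ]])}
scene {'vertical_fov': 51.95130612502433, 'cx': 283.8124870373908, 'cy': 209.8111372850504, 'T': array([[ 0.65292156, -0.5896698 ,  0.47537666,  0.96602095],
       [ 0.7573187 ,  0.51878069, -0.39665473, -0.32577132],
       [-0.01272092,  0.61899606,  0.78529107,  0.8610671 ],
       [ 0.        ,  0.        ,  0.        ,  1.        ]])}
{'t': np.float64(0.1), 'qpos': array([72.611, 34.382, -0.146, 91.676,  0.101, 54.024, -4.57 ]), 'qvel': array([-0.035, -0.099, -0.067, -0.071,  0.054, -0.026, -0.052]), 'effort': array([ 6.0000e-03, -7.7799e+01,  1.5700e+00, -2.5863e+01,  1.3000e-02,
        5.0000e-03,  0.0000e+00]), 'eef_pos': array([ 0.163, -0.706,  0.224]), 'eef_rot': array([-1.79919e+02,  6.00000e-03,  1.29980e+01]), 'contact_force': array([ 0.579,  0.184, -0.253]), 'ft_torque': array([ 0.001, -0.054, -0.04 ]), 'gripper_force': np.float64(0.0), 'grip_width': np.float64(0.086)}
```

View pics/top0.png

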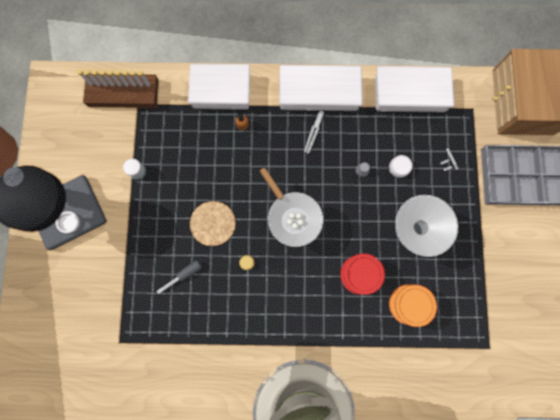

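View pics/scene0.png

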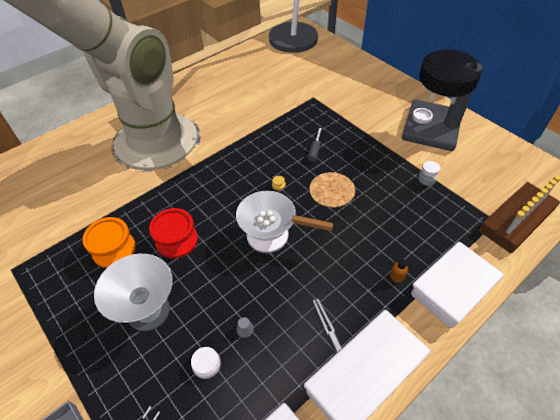

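Top view: the pan is at (295,219) with its handle tip near (265,172), the funnel/jar at (427,226) and the cork pad at (212,223). 

Possible mix-ups:
- **Pan:** the funnel (427,226) is also round and grey, but it has no handle or balls.
- **Stand:** the red one (362,273) and orange one (413,305) are decoys. The true stand is under the pan.
- **Handle:** the bottle (241,122) and rack are brown too.
- **Pad:** there is only one cork disc.

I'll measure these and check with one close crop.

```bash
cat > h.py <<'E'
import cv2,numpy as np
from rig import arm
def K(n):
    c=arm.camera_params(n); return 210/np.tan(np.radians(c['vertical_fov']/2)),c['cx'],c['cy'],c['T']
def ray(n,uv,z):
    f,cx,cy,T=K(n); uv=np.atleast_2d(uv).astype(float)
    d=np.c_[(uv[:,0]-cx)/f,-(uv[:,1]-cy)/f,-np.ones(len(uv))]@T[:3,:3].T
    return T[:3,3]+d*((z-T[2,3])/d[:,2])[:,None]
def cloud(n,d):
    f,cx,cy,T=K(n); v,u=np.mgrid[:420,:560]
    P=np.stack([(u-cx)/f*d,-(v-cy)/f*d,-d],-1)
    return P@T[:3,:3].T+T[:3,3]
def circ(P):
    A=np.c_[2*P[:,:2],np.ones(len(P))]; x=np.linalg.lstsq(A,(P[:,:2]**2).sum(1),rcond=None)[0]
    return x[:2],np.sqrt(x[2]+x[:2]@x[:2])
E
python3 - <<'E'
from h import *
roi={'top':dict(pan=(260,185,330,250),fun=(390,190,465,262),pad=(185,195,240,250),han=(255,160,292,205)),
'scene':dict(pan=(230,190,300,250),fun=(90,255,180,330),pad=(305,170,360,210),han=(292,205,340,238))}
for n in roi:
    D=np.load(n+'0.npz');p,d=D['p'],D['d'];C=cloud(n,d);hsv=cv2.cvtColor(p,cv2.COLOR_RGB2HSV).astype(int)
    wood=(hsv[...,1]>80)&(hsv[...,2]>60)&(hsv[...,0]<25)
    for k,(a,b,c,e) in roi[n].items():
        B=np.zeros((420,560),bool);B[b:e,a:c]=1
        if k=='pad':
            m=B&wood; z=.004
        elif k=='han':
            m=B&wood; z=.096
        else:
            z={'pan':.088,'fun':.115}[k]; m=B&(hsv[...,1]<60)&(hsv[...,2]>70)&(C[...,2]>.02)
        P=C[m]; zz=P[:,2]; print(n,k,m.sum(),'z pct',np.percentile(zz,[2,50,98]).round(4))
        if k=='han':
            top=P[zz>.088] if (zz>.088).sum()>30 else P
            v,u=np.nonzero(m); Q=ray(n,np.c_[u,v],.094); l=cv2.fitLine(Q[:,:2].astype(np.float32),2,0,.01,.01).ravel()
            t=(Q[:,:2]-l[2:])@l[:2]; print('  ang',np.degrees(np.arctan2(l[1],l[0])),'ctr',l[2:],'ext',t.min(),t.max(),'cloudctr',P.mean(0),'w',np.ptp((Q[:,:2]-l[2:])@[-l[1],l[0]]))
        else:
            cs,_=cv2.findContours(m.astype(np.uint8),0,1); h=max(cs,key=cv2.contourArea)
            h=cv2.convexHull(h)
            el=cv2.fitEllipse(h); pts=cv2.ellipse2Poly(tuple(int(round(8*x)) for x in el[0]),tuple(int(round(4*x)) for x in el[1]),int(round(el[2])),0,360,5)/8
            c0,r=circ(ray(n,pts,z)); print('  el',np.round(el[0],1),'circle',c0.round(4),r.round(4))
            # top-height depth points
            if k!='pad':
                R=C[m&(abs(C[...,2]-z)<.004)]; print('  rim cloud',circ(R),len(R))
    if n=='top':
        cv2.imwrite('pics/crop.png',cv2.resize(p[150:260,180:480,::-1],None,fx=2.6,fy=2.6,interpolation=2))
    # heights of other objects
D=np.load('top0.npz');C=cloud('top',D['d'])
for nm,u,v in [('loupe',364,169),('tin',401,166),('oil',241,122),('holder',247,262),('spare',132,168),('red',362,273),('orange',413,305),('tweez',314,132),('driver',188,270)]: print(nm,C[v,u].round(3))
E
```

```text
top pan 2235 z pct [0.0596 0.0751 0.0904]
  el [294.7 219.2] circle [0.4761 0.0285] 0.0673
  rim cloud (array([0.47607806, 0.02883376]), np.float64(0.06350890673550887)) 414
top fun 2795 z pct [0.066  0.101  0.1167]
  el [425.8 225.3] circle [ 0.4616 -0.2899] 0.0741
  rim cloud (array([ 0.46121005, -0.28953093]), np.float64(0.07037044426005346)) 524
top pad 1660 z pct [-0.0009  0.0042  0.0093]
  el [212.1 223.2] circle [0.4757 0.2489] 0.0625
top han 256 z pct [-0.0018  0.0948  0.0996]
  ang 34.052586 ctr [0.56668365 0.0892902 ] ext -0.04634189400523165 0.04685208146776499 cloudctr [0.57127752 0.08969851 0.0757254 ] w 0.019202446171134376
scene pan 2263 z pct [0.0568 0.0763 0.0913]
  el [265.1 214.6] circle [0.4782 0.0258] 0.0689
  rim cloud (array([0.47761384, 0.02616583]), np.float64(0.06287827442946857)) 514
scene fun 4099 z pct [0.0296 0.1017 0.1175]
  el [132.8 288.1] circle [ 0.4641 -0.2923] 0.075
  rim cloud (array([ 0.46370477, -0.29231339]), np.float64(0.0696740400108626)) 915
scene pad 1314 z pct [0.0022 0.006  0.0095]
  el [332.  189.3] circle [0.4771 0.2484] 0.0614
scene han 396 z pct [0.0022 0.0955 0.1005]
  ang 54.366955 ctr [0.5705234  0.09259303] ext -0.04969608193068972 0.061318720768325376 cloudctr [0.56623127 0.09789539 0.08554555] w 0.0713595017778123
loupe [ 0.623 -0.158  0.035]
tin [ 0.635 -0.26   0.029]
oil [0.748 0.175 0.044]
holder [0.371 0.15  0.027]
spare [0.613 0.46  0.051]
red [ 0.345 -0.143  0.06 ]
orange [ 0.268 -0.268  0.06 ]
tweez [ 0.738 -0.027  0.003]
driver [0.348 0.303 0.027]
```

View pics/crop.png

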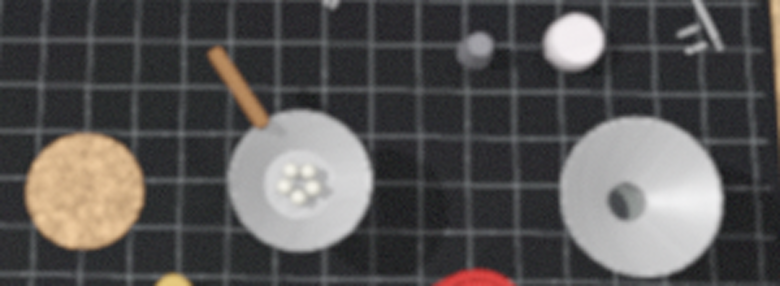

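The crop confirms it: pan with five balls and a wooden handle to the upper left, a plain funnel on the right, and cork on the left. Now I'll check which grasp lean and pour heading the arm can reach.

```bash
cat >> h.py <<'E'
from scipy.spatial.transform import Rotation as Ro
PAN=np.array([.477,.0272,.058]);PSI=34.4;JAR=np.array([.463,-.291]);PAD=np.array([.4765,.2487]);GX=.096
def pose(point,local,psi,th,al,s):
    """tool pose putting pan-frame point `local` at world `point`, pan heading psi, tilt th (lip down)"""
    Rp=Ro.from_euler('ZY',[psi,-th],degrees=True)
    T0=Ro.from_matrix(np.array([[-s,0,0],[0,s,0],[0,0,-1.]]))
    Rt=Rp*Ro.from_euler('Y',al,degrees=True)*T0
    g=np.asarray(point)+Rp.apply(np.array([GX,0,.030])-local)
    return g+Rt.as_matrix()[:,2]*.002, Rt.as_euler('xyz',degrees=True)
LIP=np.array([-.068,0,.030]);BOT=np.zeros(3)
def lip_at(psi,off,z):
    h=np.array([np.cos(np.radians(psi)),np.sin(np.radians(psi))]); return np.r_[JAR+off*h,z]
E
python3 - <<'E'
from h import *
def ok(*a):
    q=arm.solve_ik(*pose(*a)); return None if q is None else np.array(q)
for al in (0,15,30,45):
  for s in (1,-1):
    g=ok(PAN,BOT,PSI,0,al,s); l=ok(PAN+[0,0,.12],BOT,PSI,0,al,s)
    pd=[p for p in range(-40,141,20) if ok(np.r_[PAD,.004],BOT,p,0,al,s) is not None and ok(np.r_[PAD,.12],BOT,p,0,al,s) is not None]
    print(al,s,g is not None,l is not None,'pad',pd)
    if g is None: continue
    for psi in range(-120,121,15):
        qs=[ok(lip_at(psi,.03,z),LIP,psi,t,al,s) for t,z in((0,.17),(40,.135),(60,.135),(75,.135))]
        f=[q is not None for q in qs]
        if f[0] and f[1]: print('  ',psi,f, [q.round(0).astype(int).tolist() for q in (qs[0],qs[-1]) if q is not None])
E
```

```text
0 1 True True pad [-40, -20, 0, 20, 40, 60, 80, 100, 120, 140]
   -120 [True, True, True, True] [[54, 29, -12, 113, 10, 39, 6], [-20, 45, 35, 118, 50, 67, -57]]
   -105 [True, True, True, True] [[55, 32, -16, 107, 12, 43, 17], [-24, 43, 37, 127, 65, 57, -65]]
   -90 [True, True, True, True] [[54, 35, -19, 101, 15, 46, 27], [-41, 63, 74, 136, 94, 15, -85]]
   -75 [True, True, True, True] [[53, 38, -23, 97, 18, 49, 37], [-24, 40, 36, 143, 112, 53, -96]]
   -60 [True, True, True, False] [[51, 40, -27, 93, 22, 52, 46]]
   -45 [True, True, True, False] [[49, 41, -31, 91, 25, 54, 55]]
   -30 [True, True, True, False] [[48, 43, -35, 91, 28, 56, 63]]
   -15 [True, True, True, False] [[46, 43, -39, 91, 31, 57, 72]]
   0 [True, True, True, True] [[44, 43, -43, 94, 34, 57, 80], [86, 47, -64, 144, 197, 48, -52]]
   15 [True, True, True, True] [[51, 50, -63, 97, 48, 66, 79], [92, 49, -64, 136, 228, 31, -72]]
   30 [True, True, False, False] [[49, 48, -63, 101, 48, 63, 89]]
   45 [True, True, True, True] [[47, 45, -63, 107, 47, 60, 99], [91, 53, -62, 120, -54, 38, -136]]
   60 [True, True, True, T
[... 10581 characters left out ...]
 122, -28, 19, -36]]
   15 [True, True, True, True] [[3, 55, 11, 70, 10, 96, -65], [53, 18, -25, 119, -32, 26, -18]]
   30 [True, True, True, True] [[-5, 51, 13, 81, 15, 87, -60], [57, 20, -28, 117, -31, 34, -5]]
   45 [True, True, True, True] [[-14, 47, 16, 92, 19, 76, -55], [59, 22, -31, 114, -27, 42, 5]]
   60 [True, True, True, True] [[-18, 42, 10, 104, 29, 68, -58], [61, 25, -34, 111, -22, 50, 13]]
   75 [True, True, True, True] [[-27, 38, 13, 117, 37, 56, -58], [62, 27, -37, 108, -16, 57, 21]]
   90 [True, True, True, True] [[-38, 35, 22, 131, 47, 43, -61], [61, 29, -39, 105, -11, 65, 29]]
   105 [True, True, True, True] [[-58, 40, 49, 146, 69, 17, -70], [59, 30, -39, 103, -6, 71, 39]]
```

Leaning the tool outward by about 40° at the grasp keeps the pour in the arm's own plane. I'll do a fine check of that.

```bash
sed -i 's/GX=.096/GX=.104/' h.py; python3 - <<'E'
from h import *
def ok(*a):
    q=arm.solve_ik(*pose(*a)); return '--' if q is None else np.round(q).astype(int).tolist()
for al in (36,40):
  for s in (1,-1):
    print(al,s,'grasp',ok(PAN,BOT,PSI,0,al,s),ok(PAN+[0,0,.12],BOT,PSI,0,al,s),'pad',ok(np.r_[PAD,.1],BOT,20,0,al,s),ok(np.r_[PAD,.005],BOT,20,0,al,s))
    for psi in (-45,-30,-15,0):
        print('  ',psi,*[ok(lip_at(psi,.03,z),LIP,psi,t,al,s) for t,z in((0,.17),(25,.15),(45,.132),(65,.132),(80,.132))])
E
```

```text
36 1 grasp [13, 64, -63, 93, 44, 96, 60] [13, 55, -63, 89, 36, 101, 65] pad [0, 65, -63, 78, 33, 97, 45] [0, 72, -63, 80, 38, 93, 44]
   -45 [48, 60, -36, 58, 16, 102, 62] [50, 44, -35, 81, 20, 73, 59] [49, 30, -31, 100, 25, 47, 52] [33, 17, -12, 120, 43, 21, 30] [4, 13, 17, 136, 123, 16, -55]
   -30 [42, 61, -38, 57, 22, 105, 69] [47, 45, -38, 80, 24, 75, 67] [50, 31, -36, 100, 27, 48, 63] [46, 18, -26, 119, 38, 18, 49] [73, 21, -62, 133, 112, 27, -23]
   -15 [37, 61, -41, 59, 28, 106, 76] [44, 45, -41, 81, 27, 76, 75] [51, 32, -41, 100, 28, 48, 74] [60, 21, -42, 119, 34, 19, 69] [78, 22, -60, 132, 128, 13, -22]
   0 [33, 60, -43, 64, 34, 105, 82] [42, 44, -44, 84, 31, 76, 83] [52, 33, -46, 101, 29, 49, 85] [69, 26, -55, 117, 28, 22, 89] --
36 -1 grasp [-19, 49, -1, 95, 10, 72, -81] [-14, 41, -9, 91, 13, 84, -84] pad [-25, 51, -8, 80, -1, 84, -101] [-26, 57, -5, 82, -2, 77, -99]
   -45 [27, 58, 17, 61, -17, 100, -91] [24, 41, 16, 83, -12, 69, -93] [19, 28, 16, 102, -8, 42, -98] [0, 19, 31, 122, -5, 14, -102] [1, 13, 21, 136, 126, 16, 123]
   -30 [22, 58, 15, 59, -10, 100, -84] [21, 
[... 1230 characters left out ...]
43, -7, 89, 12, 88, -83] pad [-25, 53, -7, 78, -2, 89, -101] [-27, 59, -4, 79, -3, 82, -98]
   -45 [28, 60, 17, 57, -17, 105, -91] [24, 43, 16, 79, -13, 75, -93] [20, 29, 15, 99, -9, 48, -97] [7, 18, 23, 118, 0, 21, -107] [-5, 13, 30, 134, 108, 8, 141]
   -30 [22, 60, 15, 56, -11, 105, -84] [21, 43, 12, 78, -8, 75, -85] [20, 29, 10, 98, -6, 48, -87] [19, 17, 9, 118, -4, 20, -90] [34, 12, -11, 132, 126, 7, 141]
   -15 [16, 59, 13, 58, -4, 103, -77] [18, 42, 9, 80, -4, 74, -78] [21, 29, 4, 99, -4, 48, -77] [31, 18, -5, 117, -9, 21, -71] --
   0 [10, 57, 11, 64, 3, 98, -71] [15, 40, 5, 83, 1, 72, -72] [22, 28, -2, 100, -1, 48, -68] [38, 18, -14, 116, -16, 24, -50] [71, 19, -45, 127, -58, 8, -2]
```

```bash
cat >> h.py <<'E'
AL,S=43,-1
def st(m=''):
    s=arm.read_state(); print(m,'t',round(float(s['t']),2),'p',s['eef_pos'].round(3),'r',s['eef_rot'].round(1),'q',s['qpos'].round(0).astype(int),'F',s['contact_force'].round(1),'M',s['ft_torque'].round(2),'w',round(float(s['grip_width']),4),'gf',round(float(s['gripper_force']),1))
def shot(n,f,box=(0,0,560,420),k=1):
    p,d=arm.camera(n); a,b,c,e=box; cv2.imwrite(f'pics/{f}.png',cv2.resize(p[b:e,a:c,::-1],None,fx=k,fy=k)); return p,d
E
python3 - <<'E'
from h import *
p,o=pose(PAN,BOT,PSI,0,AL,S)
z=Ro.from_euler('xyz',o,degrees=True).as_matrix()[:,2]
s=arm.read_state()
arm.movel(s['eef_pos']+[0.05,0.05,.12],velocity=.25)
arm.move_pose(p-z*.12+[0,0,.06],o); st('app')
arm.movel(p-z*.06,velocity=.2); arm.movel(p,velocity=.08); st('at')
shot('scene','grasp',(200,120,400,270),4)
E
```

```text
app t 4.0 p [0.63  0.13  0.235] r [179.9  43.   34.3] q [ -9  50 -24  73  20 104 -92] F [ 0.2 -0.5  0.1] M [ 0.37 -0.59  0.01] w 0.0853 gf 0.0
at t 5.61 p [0.562 0.086 0.087] r [180.   43.   34.4] q [ -7  54 -24  90  23  85 -96] F [ 0.5 -0.6  0.2] M [ 0.41 -0.56 -0.  ] w 0.0853 gf 0.0
```

View pics/grasp.png

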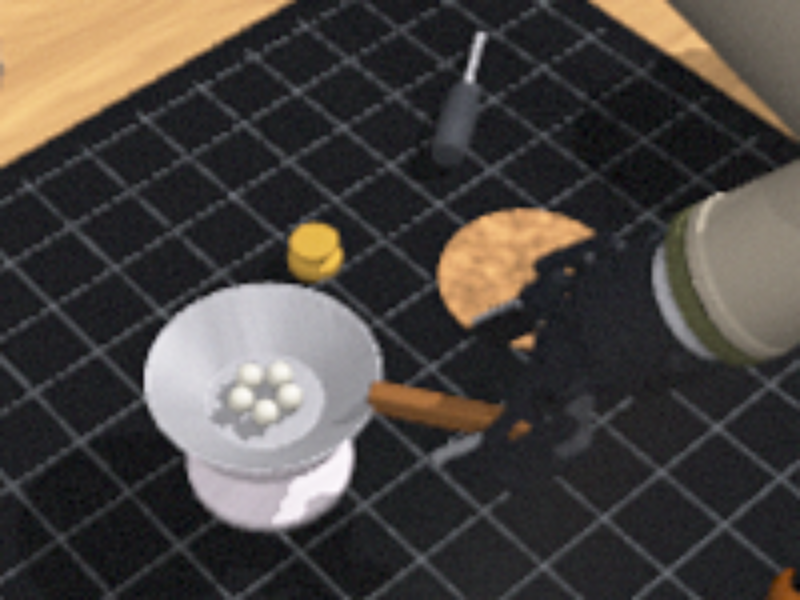

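The crop shows the open fingers on either side of the handle (crop about (440–530, 310–455)), with all five balls in the pan. Next I'll close the gripper and lift.

```bash
python3 - <<'E'
from h import *
arm.command_gripper(0.0); st('closed')
p,o=pose(PAN,BOT,PSI,0,AL,S)
arm.movel(p+[0,0,.02],velocity=.04); st('up')
arm.movel(p+[0,0,.11],velocity=.08); arm.dwell(.4); st('lift')
p2,d=shot('scene','lift',(180,60,420,240),3.3)
P,D=arm.camera('top'); np.savez('lift.npz',P=P,D=D)
E
```

```text
closed t 6.32 p [0.562 0.085 0.087] r [180.   43.   34.4] q [ -7  54 -24  90  23  85 -96] F [0.1 0.3 1.3] M [ 0.4  -0.54 -0.03] w 0.0112 gf 58.5
up t 6.97 p [0.562 0.085 0.107] r [180.   43.   34.4] q [ -6  53 -24  89  22  87 -96] F [ 0.1 -0.1 -3.6] M [ 0.9  -1.37  0.04] w 0.0119 gf 58.7
lift t 8.64 p [0.562 0.085 0.196] r [-180.    43.    34.4] q [ -6  47 -25  87  20  94 -94] F [-0.   0.  -3.1] M [ 0.92 -1.31 -0.02] w 0.0116 gf 58.7
```

View pics/lift.png

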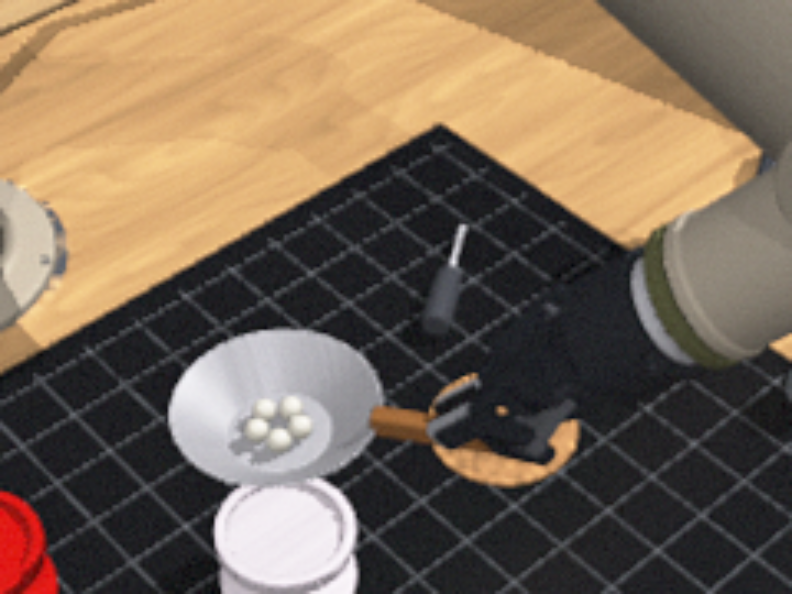

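```bash
python3 - <<'E'
from h import *
L=np.load('lift.npz');C=cloud('top',L['D']);hsv=cv2.cvtColor(L['P'],cv2.COLOR_RGB2HSV)
h=np.array([np.cos(np.radians(PSI)),np.sin(np.radians(PSI))])
q=(C[...,:2]-PAN[:2]);x=q@h;y=q@[-h[1],h[0]];r=np.hypot(x,y)
m=(r<.085)&(C[...,2]>.165)&(hsv[...,1]<60)
ang=np.degrees(np.arctan2(y,x))[m]; Z=C[...,2][m]; R=r[m]
P=[]
for a in range(-150,211,30):
    k=abs((ang-a+180)%360-180)<15
    if k.sum()>5 and a%360!=0:
        zz=np.percentile(Z[k],92); P.append([np.cos(np.radians(a)),np.sin(np.radians(a)),zz,np.percentile(R[k],97)])
P=np.array(P); c=np.linalg.lstsq(np.c_[P[:,:2],np.ones(len(P))],P[:,2],rcond=None)[0]
print('rim plane: dz/dx lip->handle tilt deg',np.degrees(np.arctan(c[0]/.066)),'roll',np.degrees(np.arctan(c[1]/.066)),'z',c[2]); print(P[:,2:].round(3).T)
psi=-20
p,o=pose(PAN+[0,0,.11],BOT,PSI,8,AL,S); arm.movel(p,o,velocity=.05)
for k in np.linspace(0,1,5)[1:]:pass
p,o=pose(lip_at(psi,.03,.185),LIP,psi,14,AL,S); arm.movel(p,o,velocity=.11); st('over')
shot('scene','over',(60,120,360,345),2.6)
P,D=arm.camera('top'); np.savez('over.npz',P=P,D=D)
E
```

```text
rim plane: dz/dx lip->handle tilt deg 0.953419931414868 roll 8.802810678658435 z 0.7825948748005724
[[0.775 0.776 0.775 0.775 0.776 0.787 0.792 0.795 0.793 0.786 0.779 0.775]
 [0.083 0.075 0.07  0.066 0.083 0.083 0.066 0.075 0.084 0.084 0.084 0.083]]
over t 13.43 p [ 0.647 -0.358  0.225] r [-180.   29.  -20.] q [ 29  50 -12  64   9  96 -93] F [ 0.5 -0.4 -4. ] M [-0.45 -1.18  0.01] w 0.0122 gf 58.7
```

View pics/over.png

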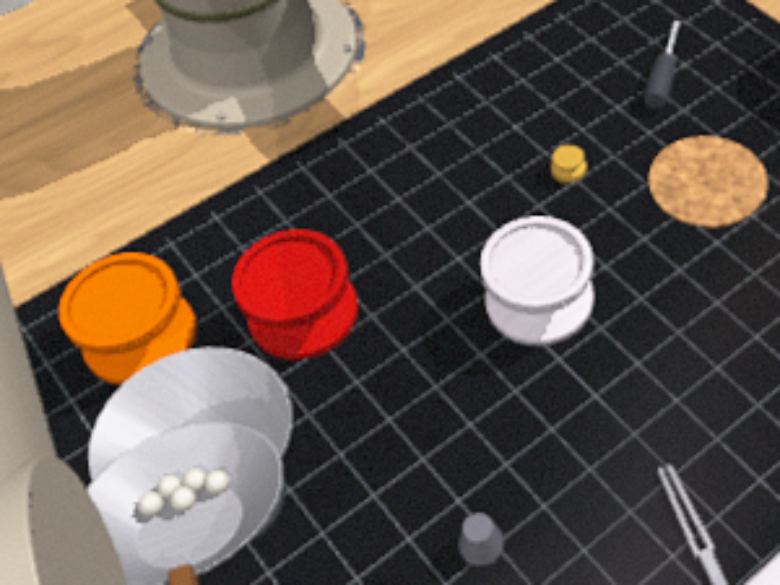

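All five balls rest against the lip-side wall of the pan (crop (150–220, 480–505)). The lip edge is at about (190,428), over the middle of the funnel. I'll check that by projection, then pour.

```bash
python3 - <<'E'
from h import *
psi=-20
f,cx,cy,T=K('scene'); L=T[:3,:3].T@(lip_at(psi,.03,.185)-T[:3,3]); print('lip expected crop px',((cx+f*L[0]/-L[2])-60)*2.6,((cy-f*L[1]/-L[2])-120)*2.6)
for th,z,v in ((20,.172,.08),(26,.16,.08),(32,.146,.08),(37,.134,.06),(41,.132,.04),(45,.131,.04),(49,.131,.04),(53,.131,.04),(57,.131,.05),(62,.131,.05),(66,.131,.05)):
    p,o=pose(lip_at(psi,.03,z),LIP,psi,th,AL,S)
    try: arm.movel(p,o,velocity=v)
    except arm.PlanningError as e: print('stop',th,e); break
    if th in(37,):
        st('37'); 
arm.dwell(.6); st('end')
shot('scene','pour',(60,150,330,352),2.9)
E
```

```text
lip expected crop px 168.267726906014 417.43402196073464
37 t 14.6 p [ 0.62  -0.348  0.236] r [180.    6.1 -20. ] q [ 33  36 -15  87  10  64 -94] F [2.  0.4 1.6] M [-0.01 -0.04  0.01] w 0.0115 gf 58.7
end t 18.18 p [ 0.558 -0.325  0.286] r [180. -23. -20.] q [ 40  19 -18 115  10  24 -94] F [-0.7 -0.6 -2.9] M [0.23 0.65 0.02] w 0.0117 gf 59.2
```

View pics/pour.png

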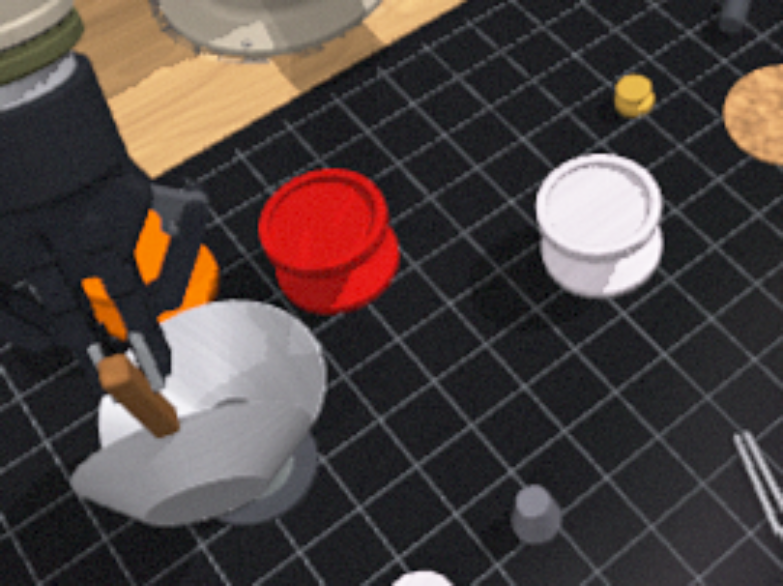

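The pan is tilted 66° with its lip over the funnel, whose neck shows at (235,403). I see no balls on the bench. I'll raise the pan slightly and look into the funnel and jar.

```bash
python3 - <<'E'
from h import *
s=arm.read_state(); h=np.array([np.cos(np.radians(-20)),np.sin(np.radians(-20)),0])
arm.movel(s['eef_pos']+h*.02+[0,0,.09],velocity=.1); st()
p,d=arm.camera('scene'); q,d2=arm.camera('top')
a=cv2.resize(p[230:345,80:200,::-1],(480,460),interpolation=2); b=cv2.resize(q[180:260,380:440,::-1],(310,413),interpolation=2)
im=np.zeros((460,790,3),np.uint8); im[:,:480]=a; im[:413,480:]=b; cv2.imwrite('pics/jar.png',im)
E
```

```text
t 19.3 p [ 0.576 -0.332  0.375] r [-180.   -22.9  -20. ] q [ 42  15 -20 106   6  37 -91] F [ 0.2  0.2 -3. ] M [ 0.21  0.7  -0.01] w 0.0116 gf 59.2
```

View pics/jar.png

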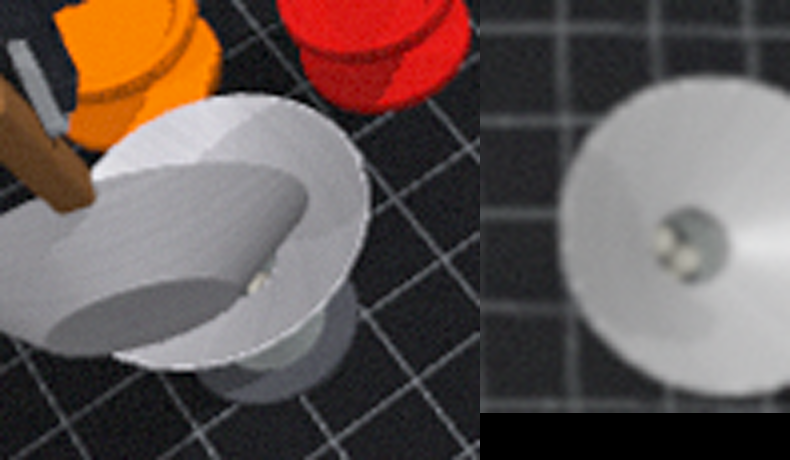

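Two balls show in the neck in the top view (crop (665,240) and (685,262)). I'll use depth to check how high they sit, then bring the pan upright and look inside it.

```bash
python3 - <<'E'
from h import *
psi=-20
p,o=pose(lip_at(psi,.10,.25),LIP,psi,12,AL,S)
try: arm.movel(p,o,velocity=.15)
except arm.PlanningError as e: print(e)
st()
q,d2=arm.camera('top'); p,d=arm.camera('scene')
for n,dd,im in(('top',d2,q),('scene',d,p)):
    C=cloud(n,dd); m=(np.hypot(C[...,0]-JAR[0],C[...,1]-JAR[1])<.022)&(C[...,2]<.085); v,u=np.nonzero(m)
    print(n,m.sum(),u.min(),u.max(),v.min(),v.max(),np.percentile(C[m][:,2],[0,10,50,90,100]).round(3))
    if n=='top': print((C[218:237,408:434:2,2]*1000).astype(int))
a=cv2.resize(p[230:345,80:200,::-1],(480,460),interpolation=2); b=cv2.resize(q[207:247,400:440,::-1],(310,310),interpolation=2)
im=np.zeros((460,790,3),np.uint8); im[:,:480]=a; im[:310,480:]=b; cv2.imwrite('pics/jar2.png',im)
E
```

```text
the arm cannot follow that straight line within its joint ranges
 t 19.4 p [ 0.576 -0.332  0.375] r [-180.   -22.9  -20. ] q [ 42  15 -20 106   6  37 -91] F [-0.2  0.1 -3.1] M [ 0.27  0.59 -0.01] w 0.0114 gf 59.2
top 184 413 430 218 235 [0.002 0.012 0.063 0.077 0.08 ]
[[90 86 83 80 75 80 76 77 78 79 82 85 83]
 [89 86 80 81 77 76 73 76 77 80 81 84 83]
 [90 86 79 78 78 73 74 74 73 78 77 83 85]
 [92 84 80 76 62 33 60 65 74 77 78 79 83]
 [87 80 78 76 14 20 32 56 67 76 76 78 78]
 [87 84 77  6  6 14 22 34 64 74 77 78 80]
 [85 79 80 22  7  6 15 33 42 73 78 74 81]
 [88 82 80 25 24  6 16 27 36 65 72 75 80]
 [84 83 76 27 27  2 10 21 34 62 75 80 78]
 [86 80 74 28 21 28  5 20 29 63 75 75 75]
 [86 81 74 25 28 28 32 16 29 60 75 78 79]
 [89 82 72 17 28 31 35 13 31 58 76 78 83]
 [87 81 79  2 29 32 31 13 29 64 77 78 81]
 [87 81 80 32 25 32 37  9 31 66 77 77 80]
 [88 86 80 76 20 25 26 11 29 71 75 79 80]
 [87 84 81 78 21 20  5  9 54 72 79 79 80]
 [89 87 81 80 75 17  3 16 70 74 77 80 82]
 [88 87 83 80 78 76 71 73 77 77 78 80 86]
 [97 89 84 84 80 78 79 78 77 73 80 82 82]]
scene 29 139 149 292 304 [0.03  0.033 0.037 0.078 0.079]
```

View pics/jar2.png

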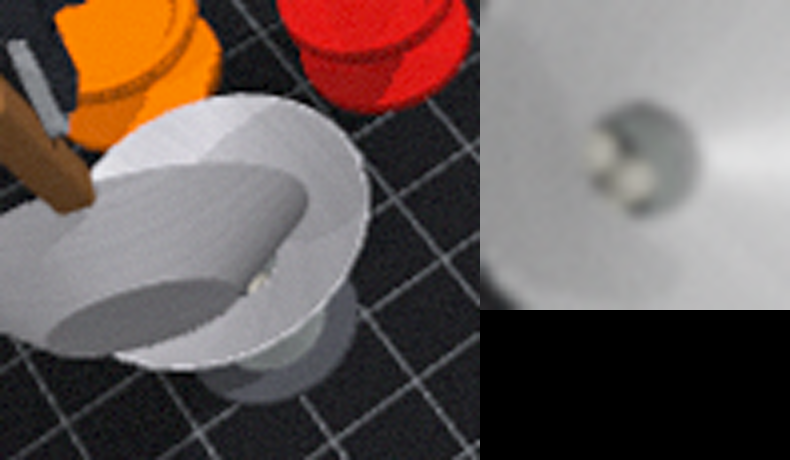

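The balls lie at the bottom of the jar (tops at about 30 mm) and nothing is stuck in the funnel. I'll bring the pan upright, carry it to above the pad and check that it's empty.

```bash
python3 - <<'E'
from h import *
psi=-20
for th in (56,46,36,26,16,8):
    p,o=pose(lip_at(psi,.045,.215),LIP,psi,th,AL,S); arm.movel(p,o,velocity=.15)
st('upright')
for dst,ps,th in ((np.r_[.49,-.05,.19],5,4),(np.r_[PAD,.16],18,0),(np.r_[PAD,.07],18,0)):
    p,o=pose(dst,BOT,ps,th,AL,S); arm.movel(p,o,velocity=.18)
arm.dwell(.3); st('over pad')
shot('scene','pad',(220,90,420,240),4)
E
```

```text
upright t 21.56 p [ 0.664 -0.364  0.238] r [180.   34.8 -20. ] q [ 28  55 -11  54   8 106 -91] F [ 0.3 -0.1 -2.8] M [-0.38 -1.15 -0.04] w 0.0116 gf 58.4
over pad t 26.45 p [0.574 0.281 0.1  ] r [-180.    42.9   18. ] q [ -16   58  -23   75    7   91 -111] F [-0.5  0.8 -2.8] M [ 0.44 -1.38 -0.02] w 0.0115 gf 59.0
```

View pics/pad.png

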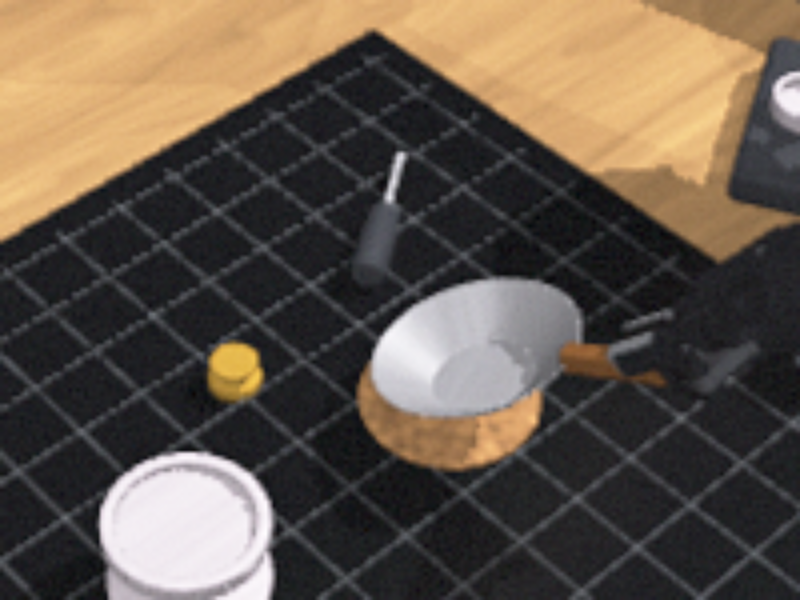

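The pan is empty and above the pad (rim ellipse centre near crop (477,348)), but it looks slightly tilted. I'll measure the rim plane and correct it before setting down.

```bash
cat >> h.py <<'E'
def rim(ps,cen,zb):
    p,d=arm.camera('scene'); C=cloud('scene',d); hsv=cv2.cvtColor(p,cv2.COLOR_RGB2HSV)
    q=C[...,:2]-cen; h=np.array([np.cos(np.radians(ps)),np.sin(np.radians(ps))]); x=q@h; y=q@[-h[1],h[0]]; r=np.hypot(x,y)
    m=(r<.085)&(C[...,2]>zb-.02)&(C[...,2]<zb+.06)&(hsv[...,1]<60)&(hsv[...,2]>80)
    m=cv2.morphologyEx(m.astype(np.uint8),cv2.MORPH_OPEN,np.ones((3,3)))>0
    # flat bottom inside: interior floor plane
    f=m&(np.hypot(x,y)<.024)
    A=np.c_[x[f],y[f],np.ones(f.sum())]; c=np.linalg.lstsq(A,C[...,2][f],rcond=None)[0]
    cs,_=cv2.findContours(m.astype(np.uint8),0,1); el=cv2.fitEllipse(cv2.convexHull(max(cs,key=cv2.contourArea)))
    cc=ray('scene',el[0],zb+.03)[0]
    print('floor tilt deg along handle %.1f, across %.1f, floor z %.4f'%(*np.degrees(np.arctan(c[:2])),c[2]),f.sum(),'rim centre',cc.round(4),'cmd',cen)
    P=C[m&(r>.058)]; xx,yy=x[m&(r>.058)],y[m&(r>.058)]; print('rim sides z: lip %.4f  +y %.4f -y %.4f'%tuple(np.percentile(P[k,2],80) for k in (xx<-.04,yy>.04,yy<-.04)))
E
python3 - <<'E'
from h import *
rim(18,PAD,.07)
E
```

```text
floor tilt deg along handle 0.0, across 0.0, floor z 0.0000 0 rim centre [0.5231 0.2551 0.1   ] cmd [0.4765 0.2487]Traceback (most recent call last):
  File "<stdin>", line 2, in <module>
  File "h.py", line 44, in rim
    P=C[m&(r>.058)]; xx,yy=x[m&(r>.058)],y[m&(r>.058)]; print('rim sides z: lip %.4f  +y %.4f -y %.4f'%tuple(np.percentile(P[k,2],80) for k in (xx<-.04,yy>.04,yy<-.04)))
                                                                                                       ~~~~~^^^^^^^^^^^^^^^^^^^^^^^^^^^^^^^^^^^^^^^^^^^^^^^^^^^^^^^^^^^^
  File "h.py", line 44, in <genexpr>
    P=C[m&(r>.058)]; xx,yy=x[m&(r>.058)],y[m&(r>.058)]; print('rim sides z: lip %.4f  +y %.4f -y %.4f'%tuple(np.percentile(P[k,2],80) for k in (xx<-.04,yy>.04,yy<-.04)))
                                                                                                             ~~~~~~~~~~~~~^^^^^^^^^^^
    return _quantile_unchecked(
        a, q, axis, out, overwrite_input, method, keepdims, weights)
    return _ureduce(a,
                    func=_quantile_ureduce_func,
    ...<5 lines>...
                    overwrite_input=overwrite_input,
                    method=method)
    r = func(a, **kwargs)
    result = _quantile(arr,
                       quantiles=q,
    ...<2 lines>...
                       out=out,
                       weights=wgt)
    slices_having_nans = np.isnan(arr[-1, ...])
                                  ~~~^^^^^^^^^
IndexError: index -1 is out of bounds for axis 0 with size 0
```

```bash
python3 - <<'E'
from h import *
p,d=arm.camera('scene'); C=cloud('scene',d); np.savez('pp.npz',p=p,d=d)
for u,v in((340,183),(330,170),(350,170),(314,182),(340,162),(362,166),(365,175),(342,192),(320,190)): print(u,v,C[v,u].round(4),p[v,u])
E
```

```text
340 183 [0.4969 0.254  0.0386] [184 184 190]
330 170 [0.4449 0.27   0.0344] [197 194 202]
350 170 [0.4876 0.2988 0.048 ] [147 148 151]
314 182 [0.4527 0.2045 0.0421] [211 211 218]
340 162 [0.452  0.2979 0.0508] [192 192 198]
362 166 [0.5154 0.3085 0.0777] [131 131 135]
365 175 [0.5009 0.3501 0.0032] [91 92 91]
342 192 [0.5414 0.211  0.0756] [146 152 158]
320 190 [0.4856 0.1937 0.0478] [193 192 199]
```

The pan has sagged in the grip with its lip low. I'll fit the rim plane properly.

```bash
cat >> h.py <<'E'
def panplane(box,zlo,zhi):
    """rim plane and pan origin from scene view; box=(u0,v0,u1,v1)"""
    p,d=arm.camera('scene'); C=cloud('scene',d); hsv=cv2.cvtColor(p,cv2.COLOR_RGB2HSV)
    m=np.zeros((420,560),np.uint8); a,b,c,e=box
    m[b:e,a:c]=((hsv[...,1]<45)&(hsv[...,2]>115)&(C[...,2]>zlo)&(C[...,2]<zhi))[b:e,a:c]
    m=cv2.morphologyEx(m,cv2.MORPH_OPEN,np.ones((3,3)))
    cs,_=cv2.findContours(m,0,1); k=max(cs,key=cv2.contourArea); M=cv2.drawContours(np.zeros_like(m),[k],-1,1,-1)
    h=cv2.convexHull(k); H=cv2.fillPoly(np.zeros_like(m),[h],1)
    ring=(M>0)&(cv2.erode(H,np.ones((5,5)))==0)
    P=C[ring]; 
    for _ in range(4):
        c0=P.mean(0); n=np.linalg.svd(P-c0)[2][2]; n*=np.sign(n[2]); r=(P-c0)@n; g=abs(r)<max(.003,1.5*r.std()); P=P[g]
    # circle fit within plane
    e1=np.cross(n,[0,1,0]);e1/=np.linalg.norm(e1);e2=np.cross(n,e1); Q=np.c_[(P-c0)@e1,(P-c0)@e2]; cc,R=circ(Q); cen=c0+cc[0]*e1+cc[1]*e2
    print('n',n.round(3),'tilt',np.degrees(np.arccos(n[2])).round(1),'dir',np.degrees(np.arctan2(n[1],n[0])).round(0),'rimcentre',cen.round(4),'R',R.round(4),'npts',len(P),'res',r.std().round(4),'origin',(cen-.03*n).round(4))
    return n,cen
E
python3 - <<'E'
from h import *
panplane((300,150,372,202),.025,.13)
E
```

```text
n [-0.33  -0.114  0.937] tilt 20.4 dir -161.0 rimcentre [0.4896 0.2517 0.0598] R 0.064 npts 186 res 0.0015 origin [0.4994 0.2551 0.0317]
```

The rim plane shows the pan pitched 20° lip-down along the handle, so it slipped in the grip. I'll take out half of that with the tool. Then I'll lower gently in small steps, watching the force, so the pad levels the rest.

```bash
python3 - <<'E'
from h import *
h=np.array([np.cos(np.radians(18.)),np.sin(np.radians(18.)),0])
gp=lambda z:np.r_[PAD,0]+.0996*h+[0,0,z]
def go(z,th,v):
    Rt=pose(np.zeros(3),BOT,18,th,AL,S)[1]; zt=Ro.from_euler('xyz',Rt,degrees=True).as_matrix()[:,2]
    arm.movel(gp(z)+.002*zt,Rt,velocity=v)
for th in (-6,-12,-16):
    try: go(.105,th,.06); print('ok',th)
    except arm.PlanningError as e: print(th,e); break
arm.dwell(.3); st(); n,c=panplane((300,140,375,205),.025,.14)
E
```

```text
ok -6
ok -12
-16 the arm cannot follow that straight line within its joint ranges
 t 27.48 p [0.57  0.279 0.105] r [-180.    54.9   18. ] q [ -17   63  -22   68    4  104 -111] F [ 1.2  0.4 -3.3] M [ 0.51 -1.55  0.01] w 0.011 gf 58.6
n [-0.279 -0.081  0.957] tilt 16.9 dir -164.0 rimcentre [0.4839 0.2514 0.0661] R 0.0637 npts 186 res 0.0016 origin [0.4923 0.2538 0.0374]
```

```bash
cat >> h.py <<'E'
h18=np.array([np.cos(np.radians(18.)),np.sin(np.radians(18.)),0])
def go(z,th,v):
    Rt=pose(np.zeros(3),BOT,18,th,AL,S)[1]; zt=Ro.from_euler('xyz',Rt,degrees=True).as_matrix()[:,2]
    arm.movel(np.r_[PAD,0]+.0994*h18+[0,0,z]+.002*zt,Rt,velocity=v)
E
python3 - <<'E'
from h import *
for z in (.085,.075,.069,.063,.057,.051,.046,.042,.039):
    go(z,-12,.03); s=arm.read_state(); F=s['contact_force']; print(z,round(float(s['t']),1),F.round(1),s['ft_torque'].round(2),s['qpos'][5].round(0))
    if np.linalg.norm(F-[0,0,-3])>15: print('stop'); break
n,c=panplane((290,150,375,225),.008,.1)
E
```

```text
0.085 28.3 [-0.4 -0.3 -3.2] [ 0.53 -1.59  0.03] 103.0
0.075 28.8 [-0.9 -0.2 -1.3] [ 0.4  -1.18  0.05] 102.0
0.069 29.2 [-0.5  1.1 -1.6] [ 0.36 -0.88  0.  ] 102.0
0.063 29.5 [ 0.   0.1 -0.6] [ 0.27 -0.77  0.07] 102.0
0.057 29.9 [ 0.7 -0.5 -0.3] [ 0.22 -0.73  0.09] 101.0
0.051 30.2 [ 0.6 -0.2  1.3] [ 0.22 -0.55  0.06] 101.0
0.046 30.5 [ 0.7 -0.   0.7] [ 0.24 -0.55  0.06] 101.0
0.042 30.8 [1.6 0.4 1.1] [ 0.22 -0.45  0.03] 100.0
0.039 31.1 [2.1 0.2 5.1] [ 0.05 -0.09  0.12] 100.0
n [0.033 0.007 0.999] tilt 1.9 dir 13.0 rimcentre [0.4761 0.2493 0.035 ] R 0.0636 npts 226 res 0.0015 origin [0.4752 0.2491 0.005 ]
```

It worked: tilt is under 2° and the centre is within about 2 mm of the pad's centre. I'll release, back off along the tool axis and check.

```bash
python3 - <<'E'
from h import *
arm.command_gripper(.085); arm.dwell(.2); st('open')
s=arm.read_state(); z=Ro.from_euler('xyz',s['eef_rot'],degrees=True).as_matrix()[:,2]
for L in (.08,.12):
    try: arm.movel(s['eef_pos']-z*L+[0,0,.0 if L<.1 else .04],velocity=.08)
    except arm.PlanningError as e: print(e)
st('away'); panplane((290,150,375,225),.008,.1)
a,_=arm.camera('scene'); b,_=arm.camera('top')
cv2.imwrite('pics/final.png',np.vstack([cv2.resize(a[60:400,60:560,::-1],(560,381)),cv2.resize(b[60:350,100:500,::-1],(300,218))@np.eye(3) if 0 else cv2.copyMakeBorder(cv2.resize(b[60:350,100:500,::-1],(300,218)),0,0,0,260,0)]))
E
```

```text
open t 32.03 p [0.569 0.279 0.038] r [180.  55.  18.] q [ -17   68  -22   68    5  100 -110] F [-0.8 -0.5 -0.2] M [ 0.26 -0.81 -0.01] w 0.0851 gf 0.0
the arm cannot follow that straight line within its joint ranges
the arm cannot follow that straight line within its joint ranges
away t 32.03 p [0.569 0.279 0.038] r [180.  55.  18.] q [ -17   68  -22   68    5  100 -110] F [-0.8 -0.5 -0.2] M [ 0.26 -0.81 -0.01] w 0.0851 gf 0.0
n [ 0.005 -0.006  1.   ] tilt 0.4 dir -51.0 rimcentre [0.4759 0.2486 0.0344] R 0.064 npts 221 res 0.0014 origin [0.4757 0.2488 0.0044]
```

View pics/final.png

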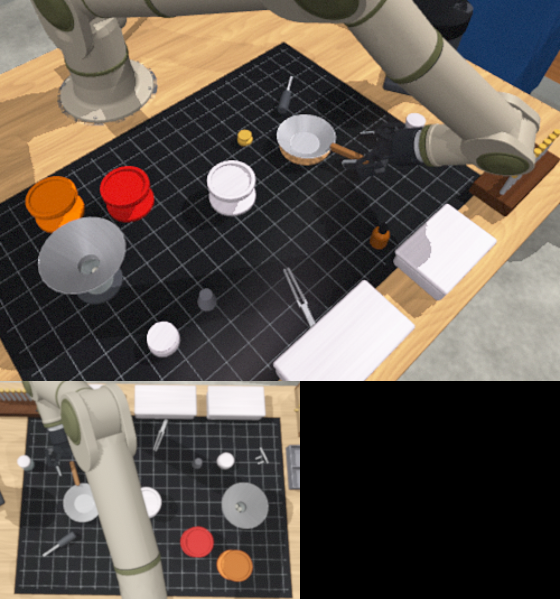

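The pan is level (0.4°), centred on the pad, and the fingers are open around the handle at (365,155). The other items look undisturbed. The line straight back is outside joint range, so I'll go straight up, which worked earlier, and hand in.

```bash
python3 - <<'E'
from h import *
go(.105,-12,.06); arm.dwell(.5); st('up'); n,c=panplane((290,150,375,225),.008,.06)
q,d=arm.camera('top'); C=cloud('top',d); m=(np.hypot(C[...,0]-JAR[0],C[...,1]-JAR[1])<.07)&(q.min(2)>215)&(C[...,2]>.05)
print('bright px in funnel',m.sum())
if n[2]>.998 and np.hypot(*(c[:2]-PAD))<.012: print(arm.close_job())
E
```

```text
up t 33.93 p [0.569 0.279 0.104] r [-180.   55.   18.] q [ -17   64  -22   68    4  104 -110] F [-0.7  0.2  1. ] M [ 0.25 -0.8  -0.02] w 0.085 gf 0.0
n [ 0.008 -0.006  1.   ] tilt 0.6 dir -35.0 rimcentre [0.4756 0.2486 0.0343] R 0.0639 npts 222 res 0.0015 origin [0.4754 0.2488 0.0043]
bright px in funnel 0
the job is handed in; nothing more can be done
None
```

I handed the job in at about 34 s: the balls are poured and the empty pan stands released on the cork pad, level within 1° and about 1 mm off centre; only two of the five balls were directly visible in the jar, but I saw none in the pan, in the funnel or on the bench.

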